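# Unclamp the sample oven, find out whether its lid is caught, and hold the lid open

### The arm

A 7-joint arm with a two-finger parallel gripper is mounted at the origin on the work surface. World frame = base frame: x ahead of the robot, y to its left, z up, the work surface at z = 0. Lengths are in m, angles in rad, forces in N, time in s.
With the tool pointing down it reaches from about 0.4 to 0.85 m from the base axis. Payload 4.5 kg.
Tool frame: the origin (TCP) lies at the very end of the fingers, on their centre line; the grasp point (between the pads) lies 19 mm behind it (r.grip_depth is the z of the grasp point in the tool frame, in m); z points along the fingers, y is the line along which they close (so a half turn about z gives the same grasp; the last joint's range is limited). The gripper opens to 88 mm and grips with 3 to 60 N. Pads are 18 mm wide; open, the fingers measure 123 mm over their backs; the gripper's body (75 mm by 187 mm) begins 45 mm behind the grasp point.
Start: joints at [1.192, 0.689, -0.195, 1.565, 0.157, 0.902, -0.215], TCP at [0.251, -0.573, 0.239] pointing down, gripper open.
Joint ranges: [-3.01, 3.01], [-0.46, 2.08], [-1.47, 1.51], [0.13, 2.56], [-1, 4.14], [0.04, 2.09], [-2.66, 2.66]. Speed limits (rad/s): [2.57, 2.57, 3.14, 3.14, 3.14, 3.14, 3.14].

### API

Orientations are given as a unit quaternion [x, y, z, w].
In Python, from plant import r gives the robot as it stands.
- The arm moves only by the tool run_rows, called after "Call:" as name(argument=value, ...), one argument or row to a line, values as JSON. Schema: {"type":"object","properties":{"motion":{"type":"array","items":{"type":"array","items":{"type":"number"},"minItems":7,"maxItems":7},"minItems":1,"maxItems":10},"force":{"type":"number"},"only":{"type":"string"},"quiet":{"type":"boolean"},"lines":{"type":"string"}},"required":["motion"],"additionalProperties":false}. motion is a list of rows, 1 to 10 of them, each of 7 numbers: the opening from 0.0 (shut) to 1.0 (fully open), then dx, dy, dz in parts of the range, where 1.0 means 0.8 m, then a rotation vector rx, ry, rz in shares of 2 pi rad (1.0 is 2 pi rad); each row is the pose to reach, as a shift and turn from the pose commanded when the call began, along the tool's axes at that moment; what a row does not reach only later rows make up. A row lasts 1/10 s, in which the tool goes at most 0.05 m and 0.15 rad, less where a joint would pass 70% of its speed; a pose out of reach is approached as far as the arm can. The fingers move at their own pace and stop on an object; force is the grip in N (left out, the last holds). Time passes only in rows, so rows that do not move let the fingers close. The tool returns the time, the measured TCP pose, the force, the opening and the grip force at its end. only (a regular expression) keeps the lines of the reply that match it, lines (a string "A,B") keeps lines A to B, and quiet returns only ok. A shift or turn number past 1, either way, is cut back to 1. Input that does not fit is refused with a message, and nothing moves.
- r.get_state(): the state, without advancing time (a new reading comes with each control period).
- r.snapshot(name): name is "scene" or "top" or "wrist"; returns the picture (420x560x3 uint8, red, green, blue); there is no depth.
- r.camera_params(name): a dict with "fx", "fy", "cx", "cy" (pixels), "rvec" (rotation vector, rad) and "tvec" (3), from world to camera coordinates, as OpenCV has them. Camera axes: x right, y down, z forward; pixel columns grow to the right and rows downward; lengths in m; the calibration is good to about 2 mm. The wrist camera is an equidistant fisheye: a pixel r from the principal point sees the ray r / f radians off the axis. A picture is of the moment at which its call begins: read the wrist's pose just before it. camera_params takes no time and is no camera call; for the wrist camera it gives the pose at the moment of the call.
- r.finish_job(): hands the job in; it is judged then, once.
The state is a dict: "clock": time; "q": joint angles; "qd": joint speeds; "joint_torque": joint torques, N m; "tool_pos": TCP position; "eef_rot": TCP orientation; "contact_force": force on the tool from outside, world axes, zero at the start; "moment": the same for the moment, N m; "opening": opening from 0.0 (shut) to 1.0 (fully open); "finger_force": force on a finger pad.
Only numpy, scipy, OpenCV 4.12 (cv2) and the standard library are available. Lean on these libraries where they do the work, as an engineer would, in place of code of your own. Each camera call takes 0.05 s, during which the arm holds its last target. There are 200 camera calls.

### The job

Throw the red-handled toggle clamp on the sample oven all the way back off the lid. Then open the lid by its steel bar handle: the twist catch under the black round knob may or may not be holding it and the knob does not show which, so tug the handle to find out. If it is caught, do not force it: about a quarter turn of the knob, either way, frees it (turning one that is free may catch it). Finish still holding the lid by its handle, steady and at least 45 degrees open (it falls shut if let go), with the clamp still back and the things standing around left where they were.

Things in the scene. Friction and masses are not known exactly. Their poses are not given: they have to be found in the camera images.
- oven: Black steel case, fixed to the bench, 200 (x) x 240 (y) x 95 mm high; origin at the centre of its underside. Its x axis points from its front (towards the robot) to its back, where the lid is hinged; y to its left seen from the robot, z up. A grey lid 10 mm thick covers it, top face 105 mm up. Place and yaw vary. 'Oven coordinates' below are in this frame, lid shut.
- lid (a joint): Angle of the lid in rad: 0 shut, grows as the front edge rises, stop at 1.4. About 0.4 kg (varies by a third), no spring: it falls shut when let go; lifting it by the handle takes about 2 to 4 N. While the catch holds, it gives less than 0.03 rad.
- lid_hinge (a point): Point on the lid's hinge line (which runs along the oven's y) at oven coordinates (100, 0, 95) mm.
- handle: Steel bar handle on the front part of the lid, riding with it: a round bar of 10 mm diameter along the oven's y, 70 mm long between two 10 mm posts, its axis 38 mm above the lid's top. Origin at its foot on the lid, midway between the posts: oven coordinates (-65, -50, 105) mm. Axes as the oven's when the lid is shut.
- handle_bar (a point): Middle of the bar, where it is gripped: oven coordinates (-65, -50, 143) mm; it circles lid_hinge with the lid. The bar can turn in the pinch of a gripper that stays upright, stiffly if the grip is strong.
- knob_grip (a point): Middle of the plain round black knob of the twist catch, on the lid: 36 mm diameter, grip surface from 4 to 28 mm above the lid's top, this point 16 mm above it, oven coordinates (-55, 50, 121) mm. The knob turns about the lid's normal, either way, without stops (friction 0.05 N m) and stays where left. Its start angle is random and cannot be seen; see keeper.
- keeper: Fixed steel block hidden inside the oven's front. Under the lid the knob carries a two-ended tongue; an end within about 0.5 rad of the front direction sits under this block and holds the lid. So it holds for 1 rad of turn, is free for the next 2.1 rad, and so on: from any caught angle a turn of 1.2 to 1.9 rad either way frees it; turning a free one may catch it. Over 50 N on it is forcing.
- clamp (a joint): Angle of the toggle clamp in rad: 0 clamped on the lid, grows as it is thrown back, stop at 1.75. It snaps over centre at about 0.88 rad and then goes on to the stop by itself; its spring gives about 0.2 N m at either end (about 4 N at the middle of the grip).
- clamp_pivot (a point): Pivot of the clamp, on the oven's left wall at oven coordinates (30, 135, 125) mm; it turns about a line along the oven's x. Clamped, a steel arm 50 mm long with a red pad at its end lies inwards (-y) over the lid, its top 8 mm above the pivot, and the handle stands straight up. Thrown back, the arm stands up and the handle lies outwards (+y), a little below level.
- clamp_grip (a point): Point on the axis of the clamp's red handle, 60 mm from the pivot: straight above it when clamped. The red grip is a round bar of 18 mm diameter from 25 to 85 mm from the pivot.
- jar: Bystander: glass jar with blue cap, 52 mm diameter, 85 mm high, to the right of the oven. Origin at the centre of its underside.
- fitting: Bystander: turned brass fitting, 30 mm diameter, 45 mm high, to the right of the oven. Origin at the centre of its underside.
- tape: Bystander: blue roll of tape lying flat, 72 mm diameter, 24 mm high, to the left of the oven. Origin at the centre of its underside.
- driver: Bystander: screwdriver lying in front of the oven. Origin on its underside.
- spanner: Bystander: wrench lying on the right of the bench. Origin on its underside.
- beaker: Bystander: glass beaker, 70 mm diameter, 90 mm high, on the left of the bench. Origin at the centre of its underside.
- bottle: Bystander: amber bottle with red cap, 64 mm diameter, 150 mm high, on the left of the bench near the robot. Origin at the centre of its underside.

How it is judged:
On the way, in this order (a step that is already met when the one before it is completed fails the run):
1. the clamp is thrown back over centre to its stop (above 1.5 rad) while the lid is still shut (value of joint clamp above 1.5 rad and value of joint lid below 0.05 rad), for 0.2 s.
2. the lid is being lifted by its handle, with the clamp back: above 0.3 rad, fingers on the handle (value of joint lid above 0.3 rad and contact force between the fingers and handle above 0.5 N and value of joint clamp above 1.3 rad), for 0.1 s.
At the end, for the whole second after the job is handed in: The lid stands at more than 0.75 rad (43 degrees), still (under 0.1 rad/s), with the gripper's fingers in contact with its handle (over 0.5 N) and nothing else propping the handle; the clamp is back (above 1.3 rad) (value of joint lid above 0.75 rad and contact force between the fingers and handle above 0.5 N and velocity of joint lid between -0.1 and 0.1 rad/s and value of joint clamp above 1.3 rad and contact force between each of jar, fitting, tape, driver, spanner, beaker, bottle and handle below 0.3 N); the arm keeps its last pose, push and grip.
It fails at once if the caught lid is forced: more than 60 N on the keeper (contact force between keeper and anything else above 60 N).
It fails at once if a bystander is moved by more than 30 mm (distance of any of jar, fitting, tape, driver, spanner, beaker, bottle from where it was at the start of the episode above 0.03 m).
It also fails if it takes over 67 s, if anything falls off the work surface, if the arm or the gripper's body presses on something with over 40 N, if the wrist force passes 120 N, or if a joint passes its speed limit or range.

## Working session

There is one attempt and no reset: what is moved stays moved. The work goes in short steps, Python scripts to look and compute and a tool call to move; the robot and the scene stay as the last step left them, time stands still between calls to the robot, and variables do not carry over. Pictures are saved under pics/ and viewed, at most 10 in all, crops included, and the job is handed in when it is done.

```bash
ls; mkdir -p pics
```

Run:
```python
from plant import r
import cv2
for n in("scene","top"):
    im=r.snapshot(n); cv2.imwrite(f"pics/{n}0.png",im[:,:,::-1]); print(n,r.camera_params(n))
s=r.get_state(); print(s['clock'],s['tool_pos'],s['eef_rot'])
```

```text
pics
plant.py
scene {'fx': 516.7749423876212, 'fy': 516.7749423876212, 'cx': 279.5436080822311, 'cy': 202.8327726681642, 'rvec': array([ 1.9744143 ,  1.53800002, -0.58770582]), 'tvec': array([-0.10114848, -0.28995803,  1.99683812])}
top {'fx': 530.6093228318214, 'fy': 530.6093228318214, 'cx': 277.7916199205591, 'cy': 203.62428325765853, 'rvec': array([ 2.11840453, -2.14126054,  0.17630728]), 'tvec': array([-0.01465754,  0.5313753 ,  1.58935324])}
0.1 [ 0.250439   -0.57199696  0.2379819 ] [ 9.78764746e-01  2.04985030e-01 -2.51973747e-04 -8.03700835e-04]
```

View pics/scene0.png

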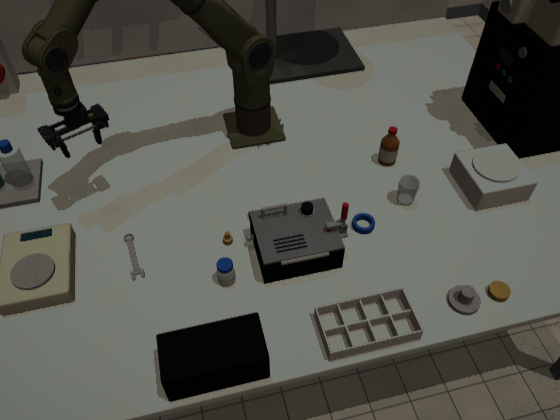

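View pics/top0.png

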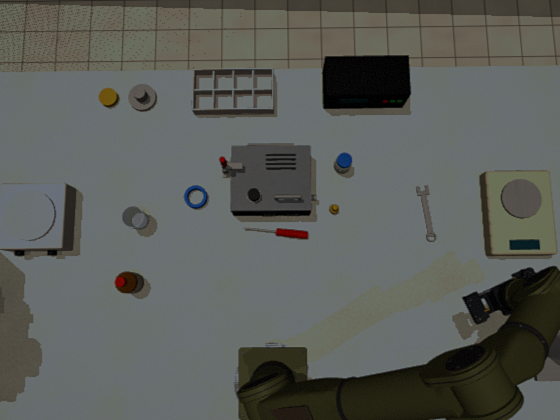

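The scene view shows the oven at about (295,238). In the top view its lid spans (231–311, 146–215), with the knob at (254,194), handle at (290,198) and red clamp grip at (223,160). I'll measure these more precisely.

Create h.py:
```python
import numpy as np, cv2
from scipy.spatial.transform import Rotation as R
from plant import r
def ray(n,px,p=None):
    p=p or r.camera_params(n); M=cv2.Rodrigues(p['rvec'])[0]
    d=np.array([(px[0]-p['cx'])/p['fx'],(px[1]-p['cy'])/p['fy'],1.])
    return -M.T@p['tvec'], M.T@d
def onz(n,px,z):
    o,d=ray(n,px); return o+d*(z-o[2])/d[2]
def proj(n,P):
    p=r.camera_params(n); M=cv2.Rodrigues(p['rvec'])[0]; c=M@np.asarray(P)+p['tvec']
    return np.array([p['fx']*c[0]/c[2]+p['cx'],p['fy']*c[1]/c[2]+p['cy']])
```

Run:
```python
import cv2
a=cv2.imread('pics/top0.png')[130:230,175:325]
b=cv2.imread('pics/scene0.png')[190:290,235:385]
cv2.imwrite('pics/c.png',cv2.convertScaleAbs(cv2.resize(cv2.vconcat([a]),None,fx=5,fy=5,interpolation=cv2.INTER_CUBIC),alpha=1.8))
cv2.imwrite('pics/d.png',cv2.convertScaleAbs(cv2.resize(b,None,fx=5,fy=5,interpolation=cv2.INTER_CUBIC),alpha=1.8))
```

```text
(no output)
```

View pics/c.png

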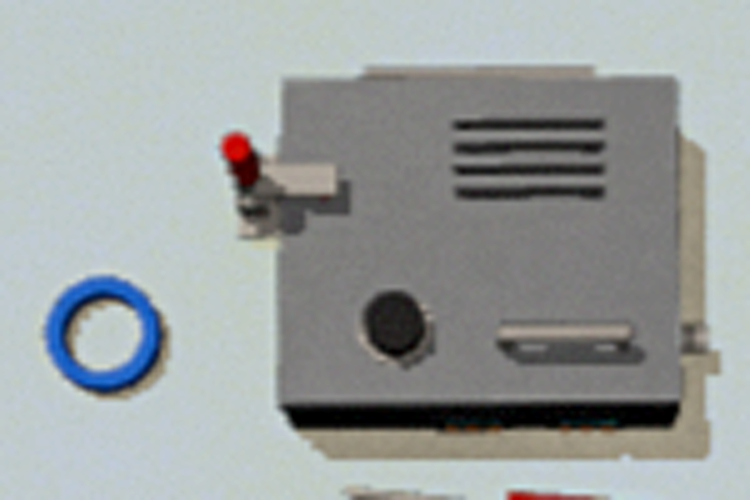

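View pics/d.png

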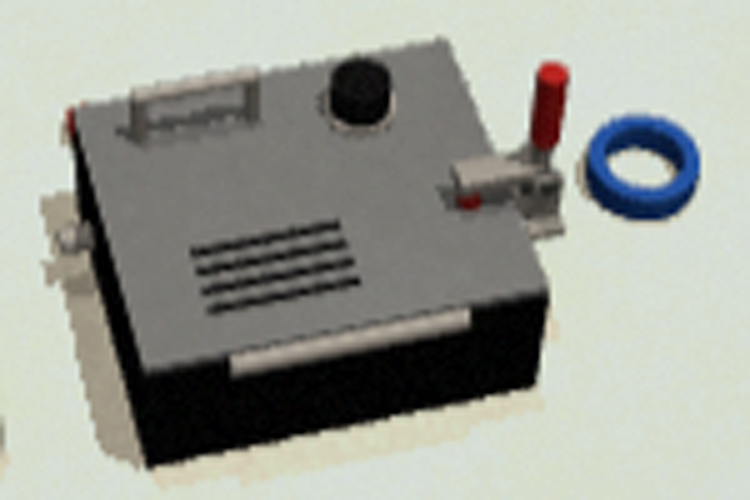

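The crops show sharp features: lid corners, knob top, bar ends and red tip in both views. I'll fit the oven pose to them.

Add to h.py:
```python
def oven(pose,P):
    x,y,a=pose; P=np.asarray(P)/1000.; c,s=np.cos(a),np.sin(a)
    return np.array([x+c*P[0]-s*P[1],y+s*P[0]+c*P[1],P[2]])
```

Run:
```python
from h import *
from scipy.optimize import least_squares
P={'FL':(-100,120,105),'FR':(-100,-120,105),'BL':(100,120,105),'BR':(100,-120,105),'knob':(-55,50,133),'barL':(-65,-15,146),'barR':(-65,-85,146),'red':(30,135,211)}
T={'FL':(279,403),'FR':(678,403),'BL':(283,77),'BR':(678,76),'knob':(395,322),'barL':(499,331),'barR':(632,328),'red':(237,145)}
S={'FL':(445,42),'FR':(78,105),'BL':(548,292),'BR':(148,372),'knob':(360,72),'barL':(257,75),'barR':(133,92),'red':(553,70)}
obs=[]
for n,D,o in(('top',T,(175,130)),('scene',S,(235,190))):
    for k,v in D.items(): obs.append((n,k,(np.array(v)+.5)/5-.5+o))
f=lambda p:np.concatenate([proj(n,oven(p,P[k]))-v for n,k,v in obs])
s=least_squares(f,[.6,0,0],loss='soft_l1'); print(s.x)
for (n,k,v),e in zip(obs,f(s.x).reshape(-1,2)): print(n,k,e.round(1))
for k,q in dict(bar=(-65,-50,143),knob=(-55,50,121),piv=(30,135,125),grip=(30,135,185)).items(): print(k,oven(s.x,q))
st=r.get_state(); print(st['tool_pos']);print(R.from_quat(st['eef_rot']).as_matrix().round(3))
```

```text
[ 6.02176342e-01  1.18875252e-04 -7.41670356e-03]
top FL [-0.3 -0.1]
top FR [ 0.9 -0.4]
top BL [-0.3 -0.2]
top BR [ 0.1 -0.3]
top knob [-0.3 -0.7]
top barL [ 1.1 -0.1]
top barR [-1.3  0.5]
top red [-0.3 -0.2]
scene FL [ 0.5 -1.1]
scene FR [-1.5  0.1]
scene BL [ 0.4 -1.2]
scene BR [-1.3 -0.8]
scene knob [0.2 1.4]
scene barL [-1.  -0.6]
scene barR [0.8 0.2]
scene red [0. 0.]
bar [ 0.5368073  -0.04939767  0.143     ]
knob [0.54754869 0.05052542 0.121     ]
piv [0.63317676 0.13489266 0.125     ]
grip [0.63317676 0.13489266 0.185     ]
[ 0.250439   -0.57199696  0.2379819 ]
[[ 0.916  0.401 -0.001]
 [ 0.401 -0.916  0.001]
 [-0.    -0.002 -1.   ]]
```

The rows are not in the units I measure in: shifts go in shares of 0.8 m and turns go in shares of 2 pi rad. I convert before sending: 0.616 m / 0.8 = 0.77, -0.453 m / 0.8 = -0.5663, -1.16 rad / 6.2832 = -0.1846.

Call:
run_rows(
  motion=[
    [0, 0.77, -0.5663, -0.015, 0, 0, -0.1846],
    [0, 0.77, -0.5663, -0.015, 0, 0, -0.1846],
    [0, 0.77, -0.5663, -0.015, 0, 0, -0.1846],
    [0, 0.77, -0.5663, -0.015, 0, 0, -0.1846],
    [0, 0.77, -0.5663, -0.015, 0, 0, -0.1846],
    [0, 0.77, -0.5663, -0.015, 0, 0, -0.1846],
    [0, 0.77, -0.5663, -0.015, 0, 0, -0.1846],
    [0, 0.77, -0.5663, -0.015, 0, 0, -0.1846],
    [0, 0.77, -0.5663, -0.015, 0, 0, -0.1846],
    [0, 0.77, -0.5663, -0.015, 0, 0, -0.1846],
  ],
  force=20,
)

```text
clock: 1.1
tool_pos: [0.5013, -0.138, 0.2464]
eef_rot: [0.706, 0.708, -0.0, -0.0]
contact_force: [0.4, 0.1, -0.4]
opening: 0.115
finger_force: 0.0
```

Add to h.py:
```python
def need(T):  # tool-axis shift to world target T, and rotvec to x=+Y,y=+X,z=-Z
    s=r.get_state(); M=R.from_quat(s['eef_rot']); g=R.from_matrix(np.array([[0,1,0],[1,0,0],[0,0,-1.]]))
    print('t',s['clock'],'pos',np.round(s['tool_pos'],4),'shift',M.inv().apply(np.array(T)-s['tool_pos']).round(4),'rot',(M.inv()*g).as_rotvec().round(3),'q',np.round(s['q'],2),'F',np.round(s['contact_force'],1),'open',s['opening'])
```

```bash
python3 -c "
from h import *
need([.633,.09,.25])"
```

```text
t 1.1 pos [ 0.5013 -0.138   0.2464] shift [ 0.2278  0.1321 -0.0037] rot [-0.001  0.     0.002] q [ 0.49  0.57 -0.5   1.86  0.37  0.8  -0.2 ] F [ 0.4  0.1 -0.4] open 0.11538958011588066
```

Converted, 0.228 m / 0.8 = 0.285, 0.132 m / 0.8 = 0.165.

Call:
run_rows(
  motion=[
    [0, 0.285, 0.165, 0, 0, 0, 0],
    [0, 0.285, 0.165, 0, 0, 0, 0],
    [0, 0.285, 0.165, 0, 0, 0, 0],
    [0, 0.285, 0.165, 0, 0, 0, 0],
    [0, 0.285, 0.165, 0, 0, 0, 0],
    [0, 0.285, 0.165, 0, 0, 0, 0],
    [0, 0.285, 0.165, 0.05, 0, 0, 0],
    [0, 0.285, 0.165, 0.0938, 0, 0, 0],
    [0, 0.285, 0.165, 0.0938, 0, 0, 0],
  ],
)

```text
clock: 2.0
tool_pos: [0.6285, 0.0865, 0.1666]
eef_rot: [0.706, 0.708, -0.005, -0.002]
contact_force: [0.2, -0.0, -0.4]
opening: 0.009
finger_force: 0.0
```

Run:
```python
from h import *
need([.633,.19,.172])
im=r.snapshot('scene'); cv2.imwrite('pics/e.png',cv2.resize(im[150:290,235:422,::-1],None,fx=4,fy=4))
```

```text
t 2.0 pos [0.6285 0.0865 0.1666] shift [ 0.1034  0.0046 -0.0058] rot [-0.011  0.004  0.002] q [ 0.02  0.82 -0.42  1.58  0.41  0.84 -0.57] F [ 0.2 -0.  -0.4] open 0.008627923080814974
```

View pics/e.png

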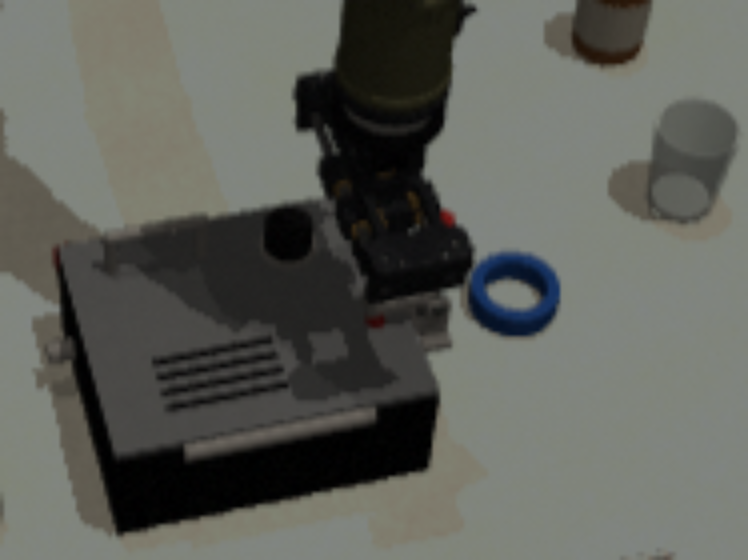

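The closed gripper sits just inside the red grip (red tip visible at (447,218)), with the arm pad still on the lid. I'll push it outwards now.

Converted, 0.1 m / 0.8 = 0.125, 0.09 m / 0.8 = 0.1125.

Call:
run_rows(
  motion=[
    [0, 0.025, 0.0038, 0, 0, 0, 0],
    [0, 0.0438, 0.0038, 0, 0, 0, 0],
    [0, 0.0625, 0.0038, 0, 0, 0, 0],
    [0, 0.0813, 0.0038, 0, 0, 0, 0],
    [0, 0.1, 0.0038, 0, 0, 0, 0],
    [0, 0.1125, 0.0038, 0, 0, 0, 0],
    [0, 0.125, 0.0038, 0, 0, 0, 0],
    [0, 0.125, 0.0038, 0, 0, 0, 0],
  ],
)

```text
clock: 2.85
tool_pos: [0.635, 0.1921, 0.1726]
eef_rot: [0.705, 0.709, 0.002, -0.001]
contact_force: [0.7, -1.0, 0.2]
opening: 0.005
finger_force: 0.0
```

Call:
run_rows(
  motion=[
    [0, 0, 0, -0.0625, 0, 0, 0],
    [0, 0, 0, -0.125, 0, 0, 0],
    [0, -0.0625, -0.05, -0.125, 0, 0, 0],
    [0.6, -0.125, -0.1, -0.125, 0, 0, 0],
    [0.6, -0.1875, -0.125, -0.125, 0, 0, 0],
    [0.6, -0.25, -0.125, -0.125, 0, 0, 0],
    [0.6, -0.2875, -0.125, -0.125, 0, 0, 0],
    [0.6, -0.2875, -0.125, -0.125, 0, 0, 0],
  ],
)

```text
clock: 3.65
tool_pos: [0.5344, -0.0498, 0.2715]
eef_rot: [0.71, 0.704, -0.002, 0.001]
contact_force: [-0.0, -0.1, 0.2]
opening: 0.438
finger_force: 0.0
```

Run:
```python
from h import *
need([.537,-.0495,.124])
im=r.snapshot('scene'); cv2.imwrite('pics/f.png',cv2.resize(im[150:290,235:422,::-1],None,fx=4,fy=4))
```

```text
t 3.65 pos [ 0.5344 -0.0498  0.2715] shift [0.0011 0.0028 0.1475] rot [-0.001  0.005 -0.009] q [ 0.3   0.56 -0.48  1.78  0.33  0.88 -0.34] F [-0.  -0.1  0.2] open 0.43752087961366903
```

View pics/f.png

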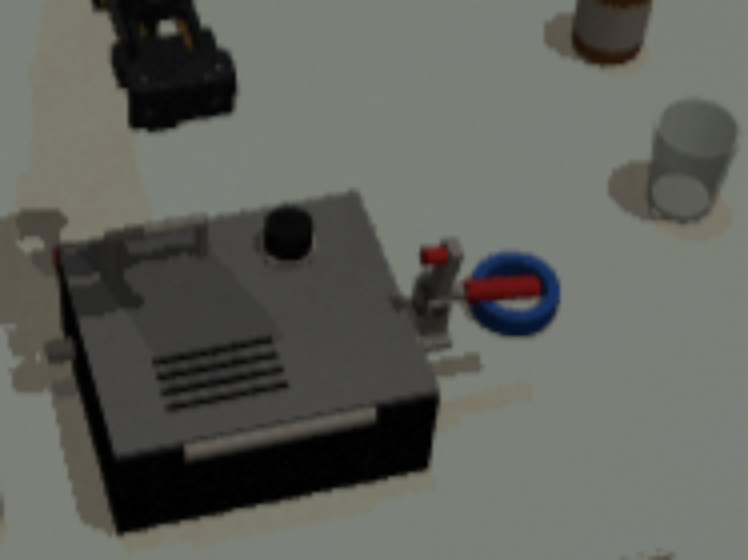

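The clamp is thrown back: its arm stands up at (440,270) and the handle lies outwards at (505,287). Next I go down on the bar and grip it.

Converted, 0.147 m / 0.8 = 0.1838, 0.12 m / 0.8 = 0.15.

Call:
run_rows(
  motion=[
    [0.6, 0.0013, 0.0038, 0.0625, 0, 0, 0],
    [0.6, 0.0013, 0.0038, 0.1125, 0, 0, 0],
    [0.6, 0.0013, 0.0038, 0.15, 0, 0, 0],
    [0.6, 0.0013, 0.0038, 0.1838, 0, 0, 0],
    [0.6, 0.0013, 0.0038, 0.1838, 0, 0, 0],
    [0.6, 0.0013, 0.0038, 0.1838, 0, 0, 0],
  ],
  force=20,
)

```text
clock: 4.3
tool_pos: [0.5392, -0.039, 0.125]
eef_rot: [0.706, 0.708, 0.001, -0.0]
contact_force: [-0.2, -0.5, 0.5]
opening: 0.599
finger_force: 0.0
```

Call:
run_rows(
  motion=[
    [0, 0, 0, 0, 0, 0, 0],
    [0, 0, 0, 0, 0, 0, 0],
    [0, 0, 0, 0, 0, 0, 0],
    [0, 0, 0, 0, 0, 0, 0],
    [0, 0, 0, 0, 0, 0, 0],
    [0, 0, 0, 0, 0, 0, 0],
  ],
  force=20,
)

```text
clock: 4.9
tool_pos: [0.5396, -0.0406, 0.1249]
eef_rot: [0.706, 0.708, 0.001, 0.001]
contact_force: [-0.4, 0.4, 1.1]
opening: 0.097
finger_force: 19.7
```

```bash
python3 -c "
from h import *
need([.537,-.0495,.124])"
```

```text
t 4.9 pos [ 0.5396 -0.0406  0.1249] shift [-0.0089 -0.0026  0.0008] rot [ 0.002 -0.     0.002] q [ 0.2   0.77 -0.36  1.92  0.49  0.54 -0.49] F [-0.4  0.4  1.1] open 0.09666198264280976
```

Converted, -0.004 m / 0.8 = -0.005, -0.002 m / 0.8 = -0.0025.

Call:
run_rows(
  motion=[
    [0, 0, 0, -0.0025, 0, 0, 0],
    [0, 0, 0, -0.005, 0, 0, 0],
    [0, 0, 0, -0.005, 0, 0, 0],
  ],
)

```text
clock: 5.2
tool_pos: [0.5398, -0.0406, 0.1267]
eef_rot: [0.707, 0.708, 0.001, -0.0]
contact_force: [8.3, -0.1, -21.2]
opening: 0.102
finger_force: 21.7
```

Call:
run_rows(
  motion=[
    [0, 0, 0, -0.0025, 0, 0, 0],
    [0, 0, 0, -0.005, 0, 0, 0],
    [0, 0, 0, -0.005, 0, 0, 0],
  ],
)

```text
clock: 5.5
tool_pos: [0.5399, -0.0406, 0.1295]
eef_rot: [0.707, 0.708, 0.001, -0.001]
contact_force: [10.4, 0.2, -31.9]
opening: 0.1
finger_force: 20.0
```

Pulling 8 mm gave over 30 N, so the catch is holding the lid. I'll back off, release and go to the knob.

Converted, 0.09 m / 0.8 = 0.1125, 0.008 m / 0.8 = 0.01.

Call:
run_rows(
  motion=[
    [0, 0, 0, 0.01, 0, 0, 0],
    [0, 0, 0, 0.01, 0, 0, 0],
    [0.5, 0, 0, 0.0075, 0, 0, 0],
    [0.5, 0, 0, 0.0075, 0, 0, 0],
    [0.5, 0, 0, 0.0075, 0, 0, 0],
    [0.7, 0, 0, -0.05, 0, 0, 0],
    [0.7, 0, 0, -0.075, 0, 0, 0],
    [0.7, 0.0625, 0.01, -0.075, 0, 0, 0],
    [0.7, 0.1125, 0.01, -0.075, 0, 0, 0],
    [0.7, 0.1125, 0.01, -0.075, 0, 0, 0],
  ],
)

```text
clock: 6.5
tool_pos: [0.5462, 0.0577, 0.1935]
eef_rot: [0.703, 0.711, 0.003, -0.002]
contact_force: [-0.2, -0.3, 0.0]
opening: 0.7
finger_force: 0.0
```

Call:
run_rows(
  motion=[
    [0.7, 0, 0, 0, 0, 0, 0],
    [0.7, 0, 0, 0, 0, 0, 0],
  ],
)

```text
clock: 6.7
tool_pos: [0.546, 0.0479, 0.1923]
eef_rot: [0.707, 0.707, -0.001, 0.0]
contact_force: [-0.7, -1.3, -0.4]
opening: 0.704
finger_force: 0.0
```

```bash
python3 -c "
from h import *
need([.5475,.0505,.110])"
```

```text
t 6.7 pos [0.546  0.0479 0.1923] shift [0.0027 0.0016 0.0823] rot [-0.001  0.002  0.001] q [ 0.08  0.68 -0.42  1.84  0.4   0.71 -0.57] F [-0.7 -1.3 -0.4] open 0.7043230081779347
```

Converted, 0.082 m / 0.8 = 0.1025, 0.07 m / 0.8 = 0.0875.

Call:
run_rows(
  motion=[
    [0.7, 0.0038, 0.0025, 0.05, 0, 0, 0],
    [0.7, 0.0038, 0.0025, 0.0875, 0, 0, 0],
    [0.7, 0.0038, 0.0025, 0.1025, 0, 0, 0],
    [0.7, 0.0038, 0.0025, 0.1025, 0, 0, 0],
    [0.7, 0.0038, 0.0025, 0.1025, 0, 0, 0],
    [0, 0.0038, 0.0025, 0.1025, 0, 0, 0],
    [0, 0.0038, 0.0025, 0.1025, 0, 0, 0],
    [0, 0.0038, 0.0025, 0.1025, 0, 0, 0],
    [0, 0.0038, 0.0025, 0.1025, 0, 0, 0],
    [0, 0.0038, 0.0025, 0.1025, 0, 0, 0],
  ],
  force=25,
)

```text
clock: 7.7
tool_pos: [0.5499, 0.0525, 0.1113]
eef_rot: [0.707, 0.708, 0.001, 0.001]
contact_force: [3.1, -0.7, 2.8]
opening: 0.399
finger_force: 25.0
```

```bash
python3 -c "
from h import *
need([.5475,.0505,.110])"
```

```text
t 7.7 pos [0.5499 0.0525 0.1113] shift [-0.002  -0.0025  0.0013] rot [ 0.003 -0.     0.002] q [ 0.02  0.8  -0.34  1.89  0.49  0.53 -0.65] F [ 3.1 -0.7  2.8] open 0.39934803663058055
```

Converted, 1.5 rad / 6.2832 = 0.2387.

Call:
run_rows(
  motion=[
    [0, 0, 0, 0, 0, 0, 0.0239],
    [0, 0, 0, 0, 0, 0, 0.0477],
    [0, 0, 0, 0, 0, 0, 0.0716],
    [0, 0, 0, 0, 0, 0, 0.0955],
    [0, 0, 0, 0, 0, 0, 0.1194],
    [0, 0, 0, 0, 0, 0, 0.1432],
    [0, 0, 0, 0, 0, 0, 0.1671],
    [0, 0, 0, 0, 0, 0, 0.191],
    [0, 0, 0, 0, 0, 0, 0.2149],
    [0, 0, 0, 0, 0, 0, 0.2387],
  ],
)

```text
clock: 8.7
tool_pos: [0.5523, 0.0504, 0.1114]
eef_rot: [0.999, 0.032, 0.004, 0.001]
contact_force: [7.6, -5.2, -1.0]
opening: 0.4
finger_force: 25.0
```

Call:
run_rows(
  motion=[
    [0, 0, 0, 0, 0, 0, 0.008],
    [0, 0, 0, 0, 0, 0, 0.008],
  ],
)

```text
clock: 8.9
tool_pos: [0.5523, 0.0503, 0.1114]
eef_rot: [1.0, 0.01, 0.004, 0.001]
contact_force: [6.8, -5.2, -0.9]
opening: 0.398
finger_force: 25.0
```

```bash
python3 -c "
from h import *
need([.5475,.0505,.110])
print(r.get_state()['moment'])"
```

```text
t 8.9 pos [0.5523 0.0503 0.1114] shift [-0.0048 -0.0003  0.0014] rot [ 0.008 -0.004 -1.551] q [-0.21  0.78  0.06  1.9  -0.08  0.45 -1.65] F [ 6.8 -5.2 -0.9] open 0.39824214203395736
[-0.84964404 -1.33490191 -0.05193263]
```

Converted, 0.095 m / 0.8 = 0.1188, -0.08 m / 0.8 = -0.1, -0.9 rad / 6.2832 = -0.1432.

Call:
run_rows(
  motion=[
    [0.7, 0, 0, 0, 0, 0, 0],
    [0.7, 0, 0, 0, 0, 0, 0],
    [0.7, 0, 0, -0.05, 0, 0, 0],
    [0.7, 0, 0, -0.1, 0, 0, 0],
    [0.6, -0.0163, 0.05, -0.1, 0, 0, -0.0239],
    [0.6, -0.0163, 0.0875, -0.1, 0, 0, -0.0477],
    [0.6, -0.0163, 0.1188, -0.1, 0, 0, -0.0716],
    [0.6, -0.0163, 0.1188, -0.1, 0, 0, -0.0955],
    [0.6, -0.0163, 0.1188, -0.1, 0, 0, -0.1194],
    [0.6, -0.0163, 0.1188, -0.1, 0, 0, -0.1432],
  ],
)

```text
clock: 9.9
tool_pos: [0.5365, -0.0424, 0.1903]
eef_rot: [0.894, 0.448, -0.001, -0.001]
contact_force: [0.8, 0.1, -0.1]
opening: 0.596
finger_force: 0.0
```

Call:
run_rows(
  motion=[
    [0.6, 0, 0, 0, 0, 0, -0.0239],
    [0.6, 0, 0, 0, 0, 0, -0.0477],
    [0.6, 0, 0, 0, 0, 0, -0.0716],
    [0.6, 0, 0, 0, 0, 0, -0.0955],
    [0.6, 0, 0, 0, 0, 0, -0.1035],
    [0.6, 0, 0, 0, 0, 0, -0.1035],
    [0.6, 0, 0, 0, 0, 0, -0.1035],
  ],
)

```text
clock: 10.6
tool_pos: [0.537, -0.0425, 0.1904]
eef_rot: [0.707, 0.708, -0.0, -0.0]
contact_force: [0.5, 0.1, -0.1]
opening: 0.599
finger_force: 0.0
```

```bash
python3 -c "
from h import *
need([.5385,-.047,.124])"
```

```text
t 10.6 pos [ 0.537  -0.0425  0.1904] shift [-0.0045  0.0015  0.0664] rot [-0.001 -0.     0.001] q [ 0.24  0.67 -0.4   1.87  0.39  0.69 -0.39] F [ 0.5  0.1 -0.1] open 0.5992127620033163
```

Call:
run_rows(
  motion=[
    [0.6, -0.005, 0.0019, 0.05, 0, 0, 0],
    [0.6, -0.005, 0.0019, 0.0825, 0, 0, 0],
    [0.6, -0.005, 0.0019, 0.0825, 0, 0, 0],
    [0.6, -0.005, 0.0019, 0.0825, 0, 0, 0],
    [0, -0.005, 0.0019, 0.0825, 0, 0, 0],
    [0, -0.005, 0.0019, 0.0825, 0, 0, 0],
    [0, -0.005, 0.0019, 0.0825, 0, 0, 0],
    [0, -0.005, 0.0019, 0.0825, 0, 0, 0],
    [0, -0.005, 0.0019, 0.0825, 0, 0, 0],
    [0, -0.005, 0.0019, 0.0825, 0, 0, 0],
  ],
  force=20,
)

```text
clock: 11.6
tool_pos: [0.5395, -0.0469, 0.1248]
eef_rot: [0.706, 0.708, 0.0, 0.0]
contact_force: [-0.4, 0.2, 1.7]
opening: 0.098
finger_force: 19.6
```

Call:
run_rows(
  motion=[
    [0, 0, 0, -0.0025, 0, 0, 0],
    [0, 0, 0, -0.005, 0, 0, 0],
    [0, 0, 0, -0.005, 0, 0, 0],
  ],
)

```text
clock: 11.9
tool_pos: [0.5406, -0.0468, 0.1288]
eef_rot: [0.706, 0.708, 0.001, 0.001]
contact_force: [5.6, -0.9, -5.1]
opening: 0.102
finger_force: 20.3
```

Call:
run_rows(
  motion=[
    [0, 0, 0, -0.0025, 0, 0, 0],
    [0, 0, 0, -0.005, 0, 0, 0],
    [0, 0, 0, -0.005, 0, 0, 0],
  ],
)

```text
clock: 12.2
tool_pos: [0.542, -0.0468, 0.133]
eef_rot: [0.707, 0.708, 0.002, 0.002]
contact_force: [7.7, -0.3, -7.7]
opening: 0.099
finger_force: 20.5
```

It comes up freely now, so I follow the lid's arc.

Converted, -0.059 m / 0.8 = -0.0738, 0.0373 m / 0.8 = 0.0466.

Call:
run_rows(
  motion=[
    [0, 0, 0.007, -0.01, 0, 0, 0],
    [0, 0, 0.0113, -0.02, 0, 0, 0],
    [0, 0, 0.016, -0.03, 0, 0, 0],
    [0, 0, 0.0213, -0.0388, 0, 0, 0],
    [0, 0, 0.027, -0.0483, 0, 0, 0],
    [0, 0, 0.0331, -0.0571, 0, 0, 0],
    [0, 0, 0.0396, -0.0656, 0, 0, 0],
    [0, 0, 0.0466, -0.0738, 0, 0, 0],
    [0, 0, 0.0466, -0.0738, 0, 0, 0],
  ],
  force=20,
)

```text
clock: 13.1
tool_pos: [0.5788, -0.047, 0.1922]
eef_rot: [0.707, 0.708, 0.002, 0.001]
contact_force: [8.0, -0.6, -13.5]
opening: 0.097
finger_force: 20.8
```

Run:
```python
from h import *
need([.5395+.0373,-.047,.1248+.067])
im=r.snapshot('scene'); cv2.imwrite('pics/g.png',cv2.resize(im[150:290,235:422,::-1],None,fx=4,fy=4))
```

```text
t 13.1 pos [ 0.5788 -0.047   0.1922] shift [ 0.     -0.002   0.0004] rot [ 0.004 -0.     0.001] q [ 0.24  0.71 -0.41  1.75  0.39  0.76 -0.36] F [  8.   -0.6 -13.5] open 0.097016645745439
```

View pics/g.png

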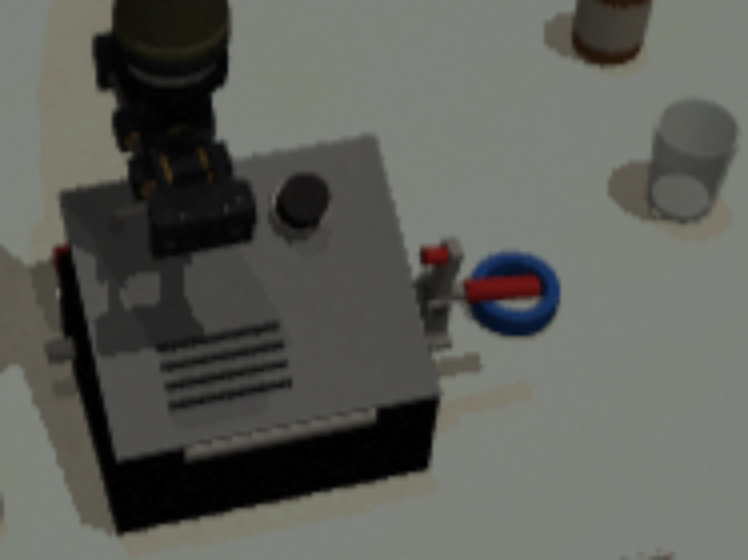

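The lid is about 0.45 rad open with the clamp still back at (505,287). I'll carry on along the arc.

Converted, 0.0728 m / 0.8 = 0.091, 0.0647 m / 0.8 = 0.0809.

Call:
run_rows(
  motion=[
    [0, 0, 0.0099, -0.0078, 0, 0, 0],
    [0, 0, 0.0176, -0.0153, 0, 0, 0],
    [0, 0, 0.0258, -0.0223, 0, 0, 0],
    [0, 0, 0.0343, -0.0289, 0, 0, 0],
    [0, 0, 0.043, -0.035, 0, 0, 0],
    [0, 0, 0.0521, -0.0408, 0, 0, 0],
    [0, 0, 0.0614, -0.046, 0, 0, 0],
    [0, 0, 0.0711, -0.0508, 0, 0, 0],
    [0, 0, 0.0809, -0.055, 0, 0, 0],
    [0, 0, 0.091, -0.0589, 0, 0, 0],
  ],
)

```text
clock: 14.15
tool_pos: [0.6479, -0.0474, 0.2374]
eef_rot: [0.706, 0.708, -0.002, -0.001]
contact_force: [3.7, -1.7, -17.0]
opening: 0.098
finger_force: 21.1
```

Call:
run_rows(
  motion=[
    [0, 0, 0, 0, 0, 0, 0],
    [0, 0, 0, 0, 0, 0, 0],
    [0, 0, 0, 0, 0, 0, 0],
    [0, 0, 0, 0, 0, 0, 0],
    [0, 0, 0, 0, 0, 0, 0],
  ],
)

```text
clock: 14.65
tool_pos: [0.6485, -0.0474, 0.2377]
eef_rot: [0.706, 0.708, -0.001, -0.0]
contact_force: [4.1, -3.7, -20.9]
opening: 0.096
finger_force: 21.4
```

Run:
```python
from h import *
need([.5395+.1081,-.047,.1248+.1141]); s=r.get_state(); print(s['finger_force'])
p=s['tool_pos']-np.array([.5395,-.047,.1248])+[-.165,0,.048]
print('lid', np.arctan2(.048,.165)*-1+np.arctan2(p[2],-p[0]), np.hypot(p[0],p[2]))
im=r.snapshot('scene'); cv2.imwrite('pics/i.png',cv2.resize(im[120:290,235:422,::-1],None,fx=3.5,fy=3.5))
```

```text
t 14.65 pos [ 0.6485 -0.0474  0.2377] shift [ 0.0004 -0.0009 -0.0012] rot [-0.002  0.001  0.002] q [ 0.23  0.75 -0.43  1.47  0.35  1.   -0.29] F [  4.1  -3.7 -20.9] open 0.09600298270627848
21.376309096813202
lid 0.9527445241083581 0.17038588260493578
```

View pics/i.png

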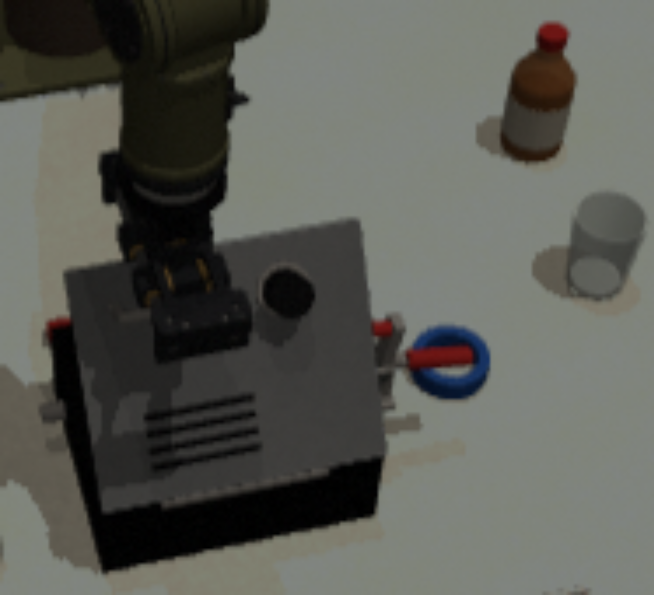

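The lid is well open and the bar held, with the clamp back at (440,357). A 1.5 mm lower target should relieve the radial strain before I check that it stays steady.

Converted, 0.0015 m / 0.8 = 0.0019.

Call:
run_rows(
  motion=[
    [0, 0, 0, 0.0019, 0, 0, 0],
    [0, 0, 0, 0.0019, 0, 0, 0],
    [0, 0, 0, 0.0019, 0, 0, 0],
    [0, 0, 0, 0.0019, 0, 0, 0],
    [0, 0, 0, 0.0019, 0, 0, 0],
  ],
)

```text
clock: 15.2
tool_pos: [0.6492, -0.0474, 0.2378]
eef_rot: [0.707, 0.708, -0.0, 0.001]
contact_force: [-0.4, -5.5, -7.9]
opening: 0.096
finger_force: 20.4
```

Call:
run_rows(
  motion=[
    [0, 0, 0, 0, 0, 0, 0],
    [0, 0, 0, 0, 0, 0, 0],
    [0, 0, 0, 0, 0, 0, 0],
    [0, 0, 0, 0, 0, 0, 0],
    [0, 0, 0, 0, 0, 0, 0],
    [0, 0, 0, 0, 0, 0, 0],
    [0, 0, 0, 0, 0, 0, 0],
    [0, 0, 0, 0, 0, 0, 0],
  ],
)

```text
clock: 16.0
tool_pos: [0.6492, -0.0473, 0.2378]
eef_rot: [0.707, 0.708, -0.0, 0.001]
contact_force: [0.7, -5.5, -8.3]
opening: 0.095
finger_force: 20.4
```

Steady, with about 8 N on the tool.

```bash
python3 -c "
from plant import r
print(r.finish_job())"
```

```text
the job is handed in; nothing more can be done
None
```

The job is handed in, with no verdict returned: the clamp is thrown back, and the lid, which was caught, was freed with a 1.55 rad knob turn and is held steady by its handle at about 0.95 rad (54°); no bystander was seen to move.

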